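Take the pile of wiring parts apart and load the punch

TASK

Take the pile of wiring parts apart: set each of the three upper parts down gently (not dropped) and flat on the floor of the tray that has its shape and size, the black switch in the small rectangular tray, the round white rose in the round tray and the grey junction box in the large rectangular tray. Lay the aluminium strut from the bottom of the pile, slotted side up, on the bed of the green bench punch and slide one end of it in under the low punch head, squarely, until it is fully home against the back of the throat.

Things in the scene. Friction and masses are not known exactly. Their poses are not given: they have to be found in the camera images.
- switch: Black toggle switch, top of the pile. Block 46 (its x) x 26 (its y) x 26 mm high, with a steel strip and a small white toggle on top (9 mm high, look only). Origin: centre of its underside; z up. About 50 g.
- rose: Round white porcelain ceiling rose, second from the top, under the switch. Plain disc of 50 mm diameter, 28 mm high. Origin: centre of its underside; z up. About 110 g.
- junction_box: Grey closed plastic junction box, third from the top, under the rose. Block 80 (its x) x 60 (its y) x 38 mm high. Origin: centre of its underside; z up. About 140 g.
- strut: Length of aluminium strut channel, bottom of the pile, lying on the bench, its ends sticking out from under the box. 160 (its x) x 41 (its y) x 21 mm high, flat slotted side up, open side down, both ends alike. Origin: centre of its underside; z up. About 180 g.
- small_tray: Small rectangular shallow steel tray, fixed. Inside 64 (its x) x 44 (its y) mm, walls 3 mm thick, floor 3 mm above the bench, rim 8 mm above the bench. The switch lies in it lengthwise (its x along the tray's x, either way round). Origin: centre of the underside, at bench level.
- round_tray: Round shallow steel tray, fixed. Inside diameter 70 mm, wall 3 mm, floor 3 mm and rim 8 mm above the bench. Origin: centre of the underside, at bench level.
- large_tray: Large rectangular shallow steel tray, fixed. Inside 98 (its x) x 78 (its y) mm, walls 3 mm thick, floor 3 mm and rim 8 mm above the bench. The junction box lies in it lengthwise (its x along the tray's x, either way round). Origin: centre of the underside, at bench level.
- punch: Green bench punch, fixed, its dark bed plate's top 6 mm above the bench. Origin: at bench level under the head's front lip, on the centre line; x points into the throat (the way to slide), z up. Bed: x -150 to +130, y -60 to +60 mm. Head over x = 0 to 50, y -50 to +50 mm, rises to 105 mm, its ram to 161; column behind it 156; lever at x 85 to 120, y +50 to +75 rises to 207.
- throat (a point): Middle of the throat's mouth, on the bed (punch x = 0, y = 0, 6 mm above the bench); axes as the punch. The throat is 63 mm wide (y), 29 mm high above the bed and 50 mm deep, with a flat back at x = +50 mm. With the strut (160 mm long) fully home its centre is 30 mm in front of this point (x = -30 mm, y = 0).
There are look-alikes about, which are no part of the job. Leave any purple or yellow look-alike of the round_tray alone.

How it is judged:
By the outcome, as a careful person would: the job done as asked, in the order asked, and still so for the second after the job is handed in, with the robot touching nothing.
It also fails if it takes over 128 s, if anything falls off the work surface, if the arm or the gripper's body presses on something with over 40 N, if the wrist force passes 120 N, or if a joint passes its speed limit or range.

ROBOT

A 7-joint arm with a two-finger parallel gripper is mounted at the origin on the work surface. World frame = base frame: x ahead of the robot, y to its left, z up, the work surface at z = 0. Lengths are in mm, angles in rad, forces in N, time in s.
With the tool pointing down it reaches from about 400 to 850 mm from the base axis. Payload 4.5 kg.
Tool frame: the origin (TCP) lies at the very end of the fingers, on their centre line; the grasp point (between the pads) lies 19 mm behind it; z points along the fingers, y is the direction in which the jaws open and shut (so a half turn about z gives the same grasp; the last joint's range is limited). The gripper opens to 88 mm and grips with 3 to 60 N. Pads are 18 mm wide; open, the fingers measure 123 mm over their backs; the gripper's body (75 mm by 187 mm) begins 45 mm behind the grasp point.
Start: joints at [-1.125, 0.689, -0.195, 1.565, 0.157, 0.902, -0.215], TCP at [250.146, 572.783, 238.743] pointing down, gripper open.
Joint ranges: [-3.01, 3.01], [-0.46, 2.08], [-1.47, 1.51], [0.13, 2.56], [-1, 4.14], [0.04, 2.09], [-2.66, 2.66]. Speed limits (rad/s): [2.57, 2.57, 3.14, 3.14, 3.14, 3.14, 3.14].

INTERFACE

Orientations are given as a unit quaternion [x, y, z, w].
In Python, from bench import robot, cams, ticket gives the robot as it stands.
- The arm moves only by the shell command python3 -m handwheel 'ROWS'. ROWS is JSON, a list of rows, each an object of numbers: "grip": the gripper's target within -1 to 1 (shut at 1, half-way at 0, fully open at -1); "dx", "dy", "dz": the shift along the tool's x, y, z in mm; "yaw": the turn about the tool's z in degrees. A call has 1 to 12 rows; each row is the pose to reach, as a shift and turn from the pose commanded when the call began, along the tool's axes at that moment; what a row does not reach only later rows make up. A row lasts 1/8 s, in which the tool goes at most 62.5 mm and 10.7 degrees, less where a joint would pass 70% of its speed; a pose out of reach is approached as far as the arm can. A call with a gripper value outside its range is refused whole. The fingers move at their own pace and stop on an object; the grip force is fixed at half the most. Time passes only in rows, so rows that repeat a pose let the fingers close. It gives the time, the measured TCP pose, the force and the opening at its end, in the units of the state.
- robot.observe(): the state, without advancing time (a new reading comes with each control period).
- cams.get_image(name): name is "side" or "top" or "wrist"; returns the picture (420x560x3 uint8, red, green, blue); there is no depth.
- cams.get_calibration(name): a dict with "fx", "fy", "cx", "cy" (pixels), "k1" (the pictures are not rectified: a ray, as slopes to the right and down, at radius r is drawn at 1 + k1 r^2 times it, then the intrinsics apply), "R" (3x3) and "t" (3): a world point X has camera coordinates R X + t; the wrist camera has in their place "tool_from_camera" (4x4, takes a point from camera to tool coordinates, whose origin is the TCP and whose axes are the flange's). Camera axes: x right, y down, z forward; pixel columns grow to the right and rows downward; lengths in mm; the calibration is good to about 2 mm. A picture is of the moment at which its call begins: read the wrist's pose just before it. get_calibration takes no time and is no camera call.
- ticket.sign_off(): hands the job in, once; it reports no verdict.
The state is a dict: "t": time; "joint_positions": joint angles; "joint_velocities": joint speeds; "joint_efforts": joint torques, N m; "ee_pos": TCP position; "orientation": TCP orientation; "force": force on the tool from outside, world axes, zero at the start; "wrist_torque": the same for the moment, N m; "opening": opening from 0.0 (shut) to 1.0 (fully open).
Only numpy, scipy, OpenCV 4.12 (cv2) and the standard library are available. Lean on these libraries where they do the work, as an engineer would, in place of code of your own. Each camera call takes 0.05 s, during which the arm holds its last target. There are 200 camera calls.

## Working session

There is one attempt and no reset: what is moved stays moved. The work goes in short steps, Python scripts to look and compute and a shell command to move; the robot and the scene stay as the last step left them, time stands still between calls to the robot, and variables do not carry over. Pictures are saved under pics/ and viewed, about 12 in all and at most 16, crops included, and the job is handed in when it is done.

```bash
ls; mkdir -p pics; python3 - <<'E'
from bench import robot,cams
import cv2
s=robot.observe(); print({k:s[k] for k in('t','ee_pos','orientation','force','opening')})
for n in('top','side','wrist'):
    cv2.imwrite(f'pics/{n}0.png',cams.get_image(n)[:,:,::-1]); print(n,cams.get_calibration(n))
E
```

```text
pics
{'t': 0.0, 'ee_pos': array([249.98088069, 572.14359185, 237.90297563]), 'orientation': array([ 2.04413323e-01,  9.78884234e-01, -9.15714468e-04, -1.07573951e-04]), 'force': array([ 0.08604368,  0.47460263, -0.25109643]), 'opening': 1.004996628428341}
top {'fx': 419.3331437926557, 'fy': 419.3331437926557, 'cx': 280.73918878532515, 'cy': 213.10594434044305, 'k1': -0.0893502596520957, 'R': array([[ 0.00511111, -0.99985287, -0.0163741 ],
       [-0.99439622, -0.00335281, -0.10566413],
       [ 0.10559368,  0.0168224 , -0.99426706]]), 't': array([117.24565948, 591.9071861 , 899.123686  ])}
side {'fx': 454.85885228703063, 'fy': 454.85885228703063, 'cx': 279.0819701052865, 'cy': 207.59265941294507, 'k1': 7.017111177895498e-05, 'R': array([[ 0.95073424, -0.30998445,  0.00374843],
       [-0.21805503, -0.67728008, -0.70266898],
       [ 0.22035519,  0.66723409, -0.71150703]]), 't': array([-529.263188  ,  258.36564686,  915.01565181])}
wrist {'fx': 367.2307954918709, 'fy': 367.2307954918709, 'cx': 275.07216496688346, 'cy': 214.96184997038853, 'k1': -0.04090885013046473, 'tool_from_camera': array([[ 1.04832352e-03, -9.49711650e-01, -3.13124068e-01,
         8.12278445e+01],
       [ 9.99999109e-01,  1.25429234e-03, -4.56347744e-04,
        -5.19084757e-01],
       [ 8.26147891e-04, -3.13123311e-01,  9.49712119e-01,
        -1.46429366e+02],
       [ 0.00000000e+00,  0.00000000e+00,  0.00000000e+00,
         1.00000000e+00]])}
```

View pics/top0.png

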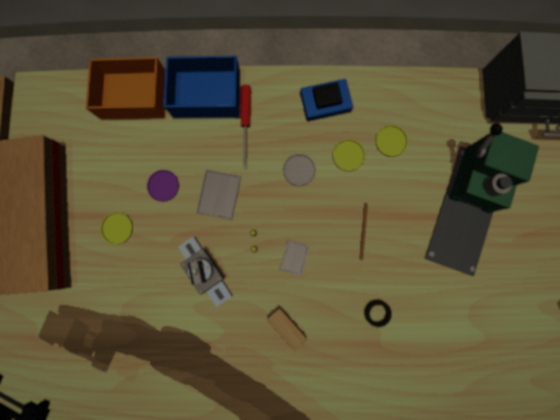

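View pics/side0.png

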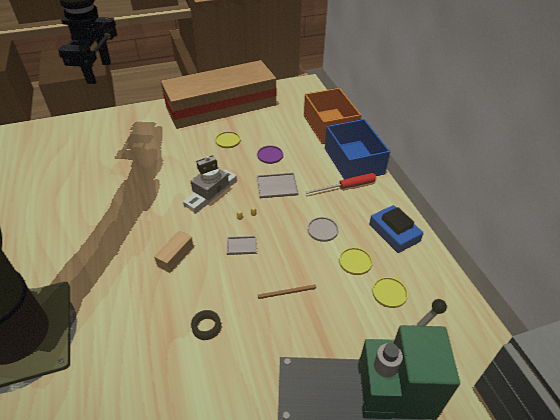

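```bash
cat > h.py <<'E'
import numpy as np, cv2
from scipy.spatial.transform import Rotation as Ro
from bench import robot,cams
def cam(name):
    c=cams.get_calibration(name)
    if 'R' in c: R,t=np.array(c['R']),np.array(c['t'])
    else:
        s=robot.observe(); T=np.array(c['tool_from_camera']); A=Ro.from_quat(s['orientation']).as_matrix()
        Rw=A@T[:3,:3]; o=A@T[:3,3]+s['ee_pos']; R=Rw.T; t=-R@o
    return c,R,t
def ray(cm,uv):
    c,R,t=cm; K=np.array([[c['fx'],0,c['cx']],[0,c['fy'],c['cy']],[0,0,1]])
    p=cv2.undistortPoints(np.float64(uv).reshape(-1,1,2),K,np.array([c['k1'],0,0,0.]))[:,0]
    return -R.T@t, np.c_[p,np.ones(len(p))]@R
def plane(cm,uv,z):
    o,d=ray(cm,uv); return o+d*((z-o[2])/d[:,2])[:,None]
def proj(cm,X):
    c,R,t=cm; p=np.atleast_2d(X)@R.T+t; a=p[:,:2]/p[:,2:]; a=a*(1+c['k1']*(a**2).sum(1))[:,None]
    return a*c['fx']+[c['cx'],c['cy']]
def snap(name,f):
    cm=cam(name); im=cams.get_image(name)[:,:,::-1].copy(); cv2.imwrite(f,im); return cm,im
E
python3 - <<'E'
import cv2,numpy as np
im=cv2.imread('pics/top0.png')
def g(a): return np.clip(255*(a/255.)**.6,0,255).astype('uint8')
cv2.imwrite('pics/c1.png',cv2.resize(g(im[140:320,160:330]),None,fx=4,fy=3.3333 if 0 else 3.3,interpolation=2))
cv2.imwrite('pics/c1.png',cv2.resize(g(im[150:310,165:325]),None,fx=3.7,fy=3.7,interpolation=2))
cv2.imwrite('pics/c2.png',cv2.resize(g(im[120:280,420:540]),None,fx=3.7,fy=3.7,interpolation=2))
E
```

```text
(no output)
```

View pics/c1.png

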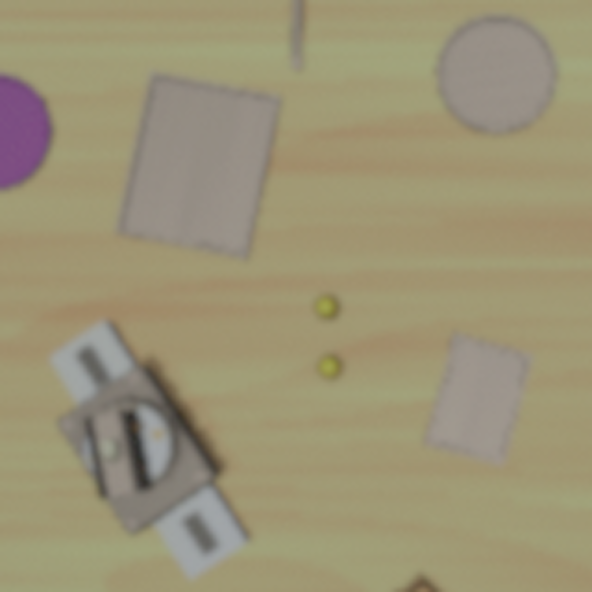

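View pics/c2.png

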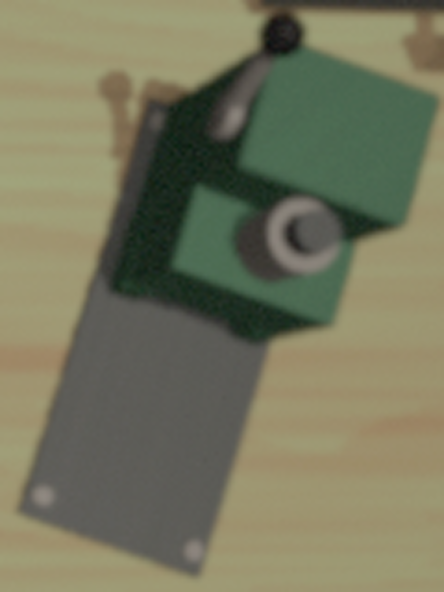

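```bash
python3 - <<'E'
from h import *
im=cv2.imread('pics/top0.png'); cm=cam('top')
hsv=cv2.cvtColor(im,cv2.COLOR_BGR2HSV)
for n,(u,v) in dict(large=(219,194),small=(294,257),round=(299,170)).items():
    print(n,hsv[v,u],hsv[v,u+45])
m=((hsv[...,1]<60)&(hsv[...,2]>60)).astype('uint8')*255
cs,_=cv2.findContours(m,cv2.RETR_EXTERNAL,cv2.CHAIN_APPROX_NONE)
for n,(u,v) in dict(large=(219,194),small=(294,257),round=(299,170)).items():
    for c in cs:
        if cv2.pointPolygonTest(c,(u,v),False)>0 :
            P=plane(cm,c[:,0].astype(float),8)[:,:2].astype('float32'); print(n,len(c),cv2.minAreaRect(P),cv2.minEnclosingCircle(P))
c1=lambda L:np.array(L)/3.7+[165,150]-.4
c2=lambda L:np.array(L)/3.7+[420,120]-.4
def rect(L,z):
    P=plane(cm,L,z)[:,:2]; e=P-np.roll(P,-1,0); print(P.mean(0).round(1),np.linalg.norm(e,axis=1).round(1),(np.degrees(np.arctan2(e[:,1],e[:,0]))%180).round(1))
rect(c1([(154,74),(281,98),(247,257),(120,233)]),8)
rect(c1([(453,333),(528,354),(503,464),(426,441)]),8)
print('round',plane(cm,c1([(497,74)]),8))
rect(c1([(50,358),(108,320),(249,539),(193,578)]),21)
rect(c1([(58,422),(150,365),(217,472),(135,532)]),59)
P=plane(cm,c2([(18,512),(200,577),(155,97)]),6);print('bed',P.round(1)); 
d=P[0]-P[1]; f=(P[0]+P[1])/2; print('front mid',f,np.linalg.norm(d)); x=np.array([-d[1],d[0],0]);x/=np.linalg.norm(x); x=x*np.sign(x[0]); print('dir',np.degrees(np.arctan2(x[1],x[0])),'mouth',f+150*x)
e=P[2]-P[0];print('left edge dir',np.degrees(np.arctan2(e[1],e[0])))
E
```

```text
large [ 15  44 104] [ 19 123 118]
small [ 16  43 113] [ 25 106 118]
round [ 16  45 108] [ 29 140 100]
large 150 ((638.0951538085938, 264.1881103515625), (81.1175537109375, 100.43026733398438), 78.96176147460938) ((638.1798095703125, 263.94110107421875), 63.465301513671875)
small 93 ((493.446044921875, 89.85340881347656), (47.106971740722656, 67.20003509521484), 75.27699279785156) ((493.779052734375, 89.98370361328125), 39.13274383544922)
round 86 ((695.4107055664062, 78.55522918701172), (68.152099609375, 69.2464370727539), 0.12306667119264603) ((695.5192260742188, 78.70118713378906), 36.012203216552734)
[637.3 263.1] [ 81.7 101.6  80.8 102.1] [ 79.2 168.9  79.6 169.4]
[494.2  90.5] [47.6 68.5 48.8 67.8] [ 74.6 167.2  73.7 166.2]
round [[695.01690881  78.74379718   8.        ]]
[462.7 288.6] [ 42.2 157.8  40.9 159. ] [123.6  34.  125.2  34.5]
[464.2 286.6] [63.  73.4 58.6 78.1] [122.1  33.3 126.6  36.5]
bed [[ 492.8 -207.     6. ]
 [ 452.5 -320.6    6. ]
 [ 754.9 -304.6    6. ]]
front mid [ 472.61154504 -263.78932965    6.        ] 120.53773863690927
dir -19.524809523436954 mouth [ 613.9860743  -313.92157951    6.        ]
left edge dir -20.412538220450617
```

```bash
cat >> h.py <<'E'
def to(x,y,z,th):
    s=robot.observe(); A=Ro.from_quat(s['orientation']).as_matrix(); cur=np.degrees(np.arctan2(A[1,0],A[0,0]))
    d=A.T@(np.array([x,y,z])-s['ee_pos']); yaw=-((th-cur+180)%360-180)
    print('t',s['t'],'ee',s['ee_pos'].round(1),'th',cur.round(1),'tilt',A[:2,2].round(3),'-> d',d.round(1),'yaw',yaw.round(1),'F',s['force'].round(1),'op',round(s['opening']*88,1),'j7',s['joint_positions'][6].round(2))
E
python3 -c "
from h import *
to(463,288,240,194)"
```

```text
t 0.15 ee [250.  572.3 238.1] th 156.4 tilt [-0.    -0.001] -> d [-309.  -175.3   -1.6] yaw -37.6 F [-0.2 -0.2 -0.1] op 88.0 j7 -0.22
```

```bash
python3 -m handwheel '[{"dx":-309,"dy":-175,"dz":-2,"yaw":-37.6,"grip":-1},{"dx":-309,"dy":-175,"dz":-2,"yaw":-37.6,"grip":-1},{"dx":-309,"dy":-175,"dz":-2,"yaw":-37.6,"grip":-1},{"dx":-309,"dy":-175,"dz":-2,"yaw":-37.6,"grip":-1},{"dx":-309,"dy":-175,"dz":-2,"yaw":-37.6,"grip":-1},{"dx":-309,"dy":-175,"dz":-2,"yaw":-37.6,"grip":-1},{"dx":-309,"dy":-175,"dz":-2,"yaw":-37.6,"grip":-1},{"dx":-309,"dy":-175,"dz":-2,"yaw":-37.6,"grip":-1},{"dx":-309,"dy":-175,"dz":-2,"yaw":-37.6,"grip":-1}]'; python3 -c "
from h import *
to(463,288,240,194)
cm,im=snap('wrist','pics/w1.png')
cv2.imwrite('pics/w1b.png',np.clip(255*(im/255.)**.6,0,255).astype('uint8'))
np.savez('w1.npz',R=cm[1],t=cm[2])"
```

```text
t: 1.27
ee_pos: [462.1, 290.4, 240.8]
orientation: [-0.123, 0.992, 0.001, -0.0]
force: [-0.3, 0.6, -0.7]
opening: 0.998
t 1.275 ee [462.1 290.4 240.8] th -165.8 tilt [-0.001  0.001] -> d [-0.3 -2.5  0.8] yaw 0.2 F [-0.3  0.6 -0.7] op 87.8 j7 0.84
```

View pics/w1b.png

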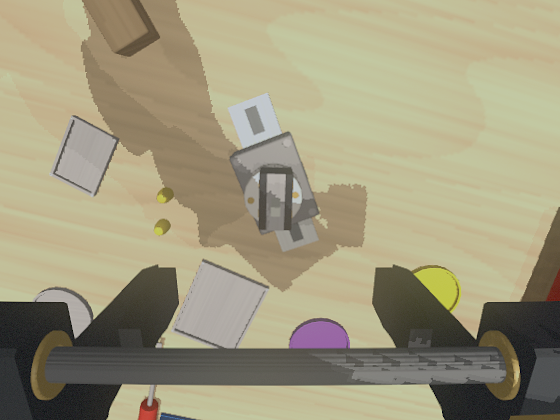

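```bash
python3 -c "
import cv2
im=cv2.imread('pics/w1b.png'); cv2.imwrite('pics/w1c.png',cv2.resize(im[90:255,220:330],None,fx=3.6,fy=3.6,interpolation=2))"
```

```text
(no output)
```

View pics/w1c.png

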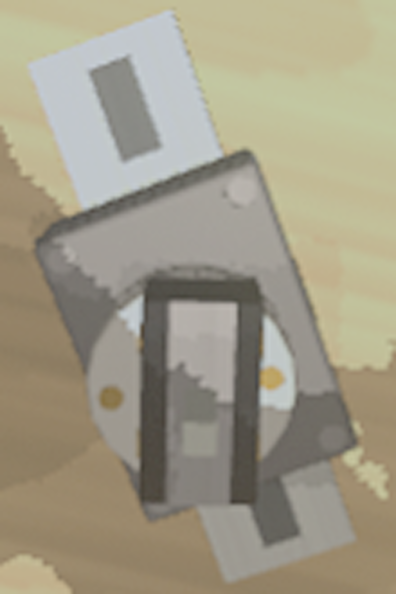

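```bash
cat > m1.py <<'E'
from h import *
z=np.load('w1.npz'); cm=(cams.get_calibration('wrist'),z['R'],z['t'])
q=lambda L:np.array(L)/3.6+[220,90]-.4
def rect(n,L,z):
    P=plane(cm,q(L),z)[:,:2]; e=P-np.roll(P,-1,0); print(n,P.mean(0).round(1),np.linalg.norm(e,axis=1).round(1),(np.degrees(np.arctan2(e[:,1],e[:,0]))%180).round(1))
rect('switch',[(144,302),(261,302),(256,503),(139,503)],113)
rect('box',[(40,250),(252,160),(356,443),(150,520)],59)
rect('strut',[(30,65),(175,12),(355,540),(228,582)],21)
P=plane(cm,q([(88,385),(298,385),(193,385)]),87); print('rose',P.round(1))
m=lambda X:((proj(cm,X)-[220,90]+.4)*3.6).round(0)
c=P[:,:2]
a=np.radians(np.arange(0,360,45))
cx,cy=(P[0,:2]+P[1,:2])/2
print('rosefit',cx,cy)
E
python3 m1.py
```

```text
switch [460.4 289.4] [24.6 45.1 25.9 45.2] [104.2  13.7 104.2  12.1]
box [460.9 289.7] [57.  77.8 58.1 76.8] [127.   35.3 126.   34.5]
strut [460.6 290.2] [ 41.1 159.   40.2 159.5] [123.4  33.7 124.1  34. ]
rose [[469.4 264.6  87. ]
 [457.3 312.5  87. ]
 [463.4 288.5  87. ]]
rosefit 463.3575066482577 288.5212364385924
```

```bash
python3 -m handwheel '[{"dx":2,"dy":-0.5,"dz":50,"yaw":1,"grip":-1},{"dx":2,"dy":-0.5,"dz":100,"yaw":1,"grip":-1},{"dx":2,"dy":-0.5,"dz":130,"yaw":1,"grip":-1},{"dx":2,"dy":-0.5,"dz":145,"yaw":1,"grip":-1},{"dx":2,"dy":-0.5,"dz":145,"yaw":1,"grip":-1},{"dx":2,"dy":-0.5,"dz":145,"yaw":1,"grip":1},{"dx":2,"dy":-0.5,"dz":145,"yaw":1,"grip":1},{"dx":2,"dy":-0.5,"dz":145,"yaw":1,"grip":1},{"dx":2,"dy":-0.5,"dz":145,"yaw":1,"grip":1},{"dx":2,"dy":-0.5,"dz":145,"yaw":1,"grip":1}]'; python3 -c "
from h import *
to(460.4,289.4,96,193.2)"
```

```text
t: 2.58
ee_pos: [461.5, 287.8, 95.8]
orientation: [-0.113, 0.994, 0.0, 0.0]
force: [0.2, 0.4, -0.4]
opening: 0.458
t 2.575 ee [461.5 287.8  95.8] th -167.0 tilt [0. 0.] -> d [ 0.7  1.8 -0.2] yaw -0.2 F [ 0.2  0.4 -0.4] op 40.3 j7 0.7
```

```bash
python3 -m handwheel '[{"grip":1},{"grip":1},{"grip":1},{"grip":1},{"dz":-30,"grip":1},{"dz":-60,"grip":1},{"dz":-60,"grip":1}]'; python3 -c "
from h import *
to(493.6,90.2,60,166.6)"
```

```text
t 2.575 ee [461.5 287.8  95.8] th -167.0 tilt [0. 0.] -> d [  13.2 -199.7   35.8] yaw 26.4 F [ 0.2  0.4 -0.4] op 40.3 j7 0.7invalid input
```

```bash
python3 -m handwheel '[{"dx":0,"dy":0,"dz":0,"yaw":0,"grip":1},{"dx":0,"dy":0,"dz":0,"yaw":0,"grip":1},{"dx":0,"dy":0,"dz":0,"yaw":0,"grip":1},{"dx":0,"dy":0,"dz":-20,"yaw":0,"grip":1},{"dx":0,"dy":0,"dz":-60,"yaw":0,"grip":1},{"dx":0,"dy":0,"dz":-60,"yaw":0,"grip":1}]'; python3 -c "
from h import *
to(493.6,90.2,60,166.6)"
```

```text
t: 3.32
ee_pos: [462.8, 288.9, 158.0]
orientation: [-0.113, 0.994, 0.001, 0.002]
force: [-0.2, 0.0, -0.9]
opening: 0.291
t 3.325 ee [462.8 288.9 158. ] th -167.0 tilt [0.004 0.003] -> d [  15.1 -200.7   97.4] yaw 26.4 F [-0.2  0.  -0.9] op 25.6 j7 0.75
```

```bash
python3 -m handwheel '[{"dx":4,"dy":-60,"dz":0,"yaw":8,"grip":1},{"dx":8,"dy":-120,"dz":0,"yaw":16,"grip":1},{"dx":13,"dy":-180,"dz":30,"yaw":24,"grip":1},{"dx":13.2,"dy":-199.6,"dz":80,"yaw":26.4,"grip":1},{"dx":13.2,"dy":-199.6,"dz":110,"yaw":26.4,"grip":1},{"dx":13.2,"dy":-199.6,"dz":110,"yaw":26.4,"grip":1}]'; python3 - <<'E'
from h import *
to(493.6,90.2,12,166.6)
z=np.load('w1.npz'); off=np.array([1.2,-1.7,0]); cm=(cams.get_calibration('wrist'),z['R'],z['t']-z['R']@off)
for n,L in dict(small=[(76,116),(118,147),(95,195),(52,157)],large=[(204,260),(268,289),(236,350),(174,327)]).items():
    P=plane(cm,L,8)[:,:2]; e=P-np.roll(P,-1,0); print(n,P.mean(0).round(1),np.linalg.norm(e,axis=1).round(1),(np.degrees(np.arctan2(e[:,1],e[:,0]))%180).round(1))
cm,im=snap('wrist','pics/w2.png')
cv2.imwrite('pics/w2b.png',np.clip(255*(im/255.)**.6,0,255).astype('uint8'))
E
```

```text
t: 4.08
ee_pos: [491.5, 89.7, 43.4]
orientation: [0.117, 0.993, -0.001, -0.003]
force: [0.1, -0.3, -0.2]
opening: 0.29
t 4.075 ee [491.5  89.7  43.4] th 166.6 tilt [-0.005 -0.002] -> d [-2.   1.1 31.4] yaw 0.0 F [ 0.1 -0.3 -0.2] op 25.5 j7 0.63
small [489.5  90.4] [50.4 60.4 57.6 52.7] [ 65.5 162.3  58.3 156.1]
large [634.  264.2] [81.4 95.1 81.6 99.3] [ 77.1 169.1  80.1 169. ]
```

View pics/w2b.png

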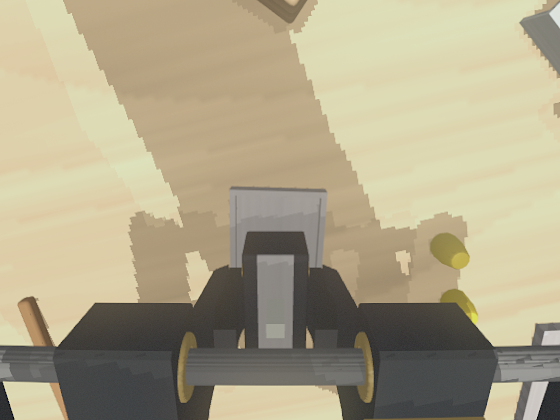

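```bash
python3 - <<'E'
from h import *
c=cams.get_calibration('wrist'); T=np.array(c['tool_from_camera']); R=T[:3,:3].T
cm=(c,R,-R@T[:3,3])
for h in (45.7,):
    print(plane(cm,[(230,187),(327,190),(278,188.5)],h-8).round(1))
E
python3 -m handwheel '[{"dx":0,"dy":0,"dz":15,"yaw":0,"grip":1},{"dx":0,"dy":0,"dz":26,"yaw":0,"grip":1},{"dx":0,"dy":0,"dz":30,"yaw":0,"grip":1},{"dx":0,"dy":0,"dz":32,"yaw":0,"grip":1},{"dx":0,"dy":0,"dz":33,"yaw":0,"grip":1},{"dx":0,"dy":0,"dz":33,"yaw":0,"grip":1}]'
```

```text
[[ 35.8 -23.9  37.7]
 [ 34.3  26.2  37.7]
 [ 35.    0.9  37.7]]
t: 4.88
ee_pos: [493.7, 90.3, 12.9]
orientation: [0.117, 0.993, 0.0, 0.0]
force: [-0.4, -0.2, -1.6]
opening: 0.294
```

```bash
python3 -m handwheel '[{"dx":0,"dy":0,"dz":0.5,"yaw":0,"grip":1},{"dx":0,"dy":0,"dz":1,"yaw":0,"grip":1},{"dx":0,"dy":0,"dz":1,"yaw":0,"grip":1}]';python3 -m handwheel '[{"dx":0,"dy":0,"dz":0.4,"yaw":0,"grip":1},{"dx":0,"dy":0,"dz":0.4,"yaw":0,"grip":1}]'
```

```text
t: 5.25
ee_pos: [493.5, 90.3, 11.7]
orientation: [0.117, 0.993, 0.0, 0.0]
force: [-0.4, 0.4, -0.4]
opening: 0.293
t: 5.5
ee_pos: [493.6, 90.3, 11.7]
orientation: [0.117, 0.993, 0.0, 0.0]
force: [-0.7, 0.4, 5.1]
opening: 0.292
```

```bash
python3 -m handwheel '[{"dx":0,"dy":0,"dz":0,"yaw":0,"grip":0.1},{"dx":0,"dy":0,"dz":0,"yaw":0,"grip":-0.1},{"dx":0,"dy":0,"dz":0,"yaw":0,"grip":-0.1},{"dx":0,"dy":0,"dz":-30,"yaw":0,"grip":-0.1},{"dx":0,"dy":0,"dz":-90,"yaw":0,"grip":-1},{"dx":20,"dy":50,"dz":-120,"yaw":0,"grip":-1},{"dx":40,"dy":105,"dz":-150,"yaw":0,"grip":-1},{"dx":65,"dy":160,"dz":-160,"yaw":0,"grip":-1},{"dx":75.6,"dy":185.3,"dz":-160,"yaw":0,"grip":-1},{"dx":75.6,"dy":185.3,"dz":-160,"yaw":0,"grip":-1},{"dx":75.6,"dy":185.3,"dz":-160,"yaw":0,"grip":-1}]'
python3 - <<'E'
from h import *
to(463,288,171.3,166.6)
cm,im=snap('wrist','pics/w3.png')
cv2.imwrite('pics/w3b.png',np.clip(255*(im/255.)**.6,0,255).astype('uint8'))
E
```

```text
t: 6.88
ee_pos: [463.1, 285.9, 170.9]
orientation: [0.117, 0.993, -0.001, -0.0]
force: [0.4, -0.2, 0.1]
opening: 0.997
t 6.875 ee [463.1 285.9 170.9] th 166.5 tilt [-0.001 -0.002] -> d [ 0.5  2.  -0.4] yaw -0.1 F [ 0.4 -0.2  0.1] op 87.7 j7 0.43
```

View pics/w3b.png

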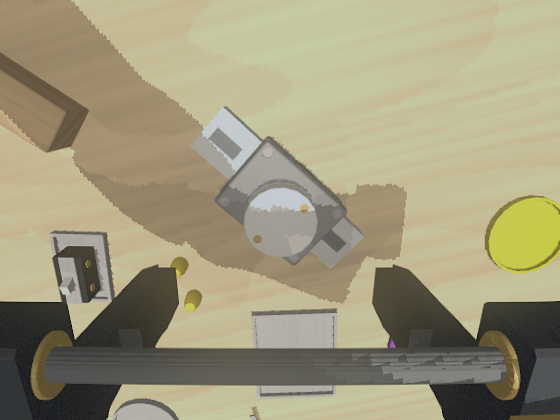

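```bash
cat > tf.py <<'E'
from h import *
def tool(L,dz):
    c=cams.get_calibration('wrist'); T=np.array(c['tool_from_camera']); R=T[:3,:3].T
    return plane((c,R,-R@T[:3,3]),L,dz)[:,:2]
def rect(n,L,dz):
    P=tool(L,dz); e=P-np.roll(P,-1,0); print(n,P.mean(0).round(1),np.linalg.norm(e,axis=1).round(1),(np.degrees(np.arctan2(e[:,1],e[:,0]))%180).round(1))
E
python3 - <<'E'
from tf import *
print(tool([(243,222),(318,222),(280.5,187),(280.5,257),(280.5,222)],171.3-87).round(1))
rect('box',[(267,140),(346,212),(294,263),(217,200)],171.3-59)
rect('strut',[(226,107),(362,238),(332,267),(192,146)],150.3)
E
```

```text
[[  0.3 -22. ]
 [  0.4  27.9]
 [ 24.3   2.8]
 [-25.2   3.1]
 [  0.4   3. ]]
box [3.5 4.1] [78.4 56.2 76.5 57. ] [132.1  42.3 131.5  40.3]
strut [2.7 4.7] [158.1  37.3 159.3  41.5] [133.8  41.6 132.3  43.4]
```

```bash
python3 -m handwheel '[{"dx":0,"dy":3,"dz":40,"yaw":0,"grip":-1},{"dx":0,"dy":3,"dz":80,"yaw":0,"grip":-0.5},{"dx":0,"dy":3,"dz":103,"yaw":0,"grip":-0.5},{"dx":0,"dy":3,"dz":103,"yaw":0,"grip":-0.3},{"dx":0,"dy":3,"dz":103,"yaw":0,"grip":1},{"dx":0,"dy":3,"dz":103,"yaw":0,"grip":1},{"dx":0,"dy":3,"dz":103,"yaw":0,"grip":1},{"dx":0,"dy":3,"dz":103,"yaw":0,"grip":1},{"dx":0,"dy":3,"dz":103,"yaw":0,"grip":1},{"dx":0,"dy":3,"dz":103,"yaw":0,"grip":1}]'
python3 - <<'E'
from h import *
to(695.3,78.7,68.3,166.6)
E
```

```text
t: 8.18
ee_pos: [464.0, 291.1, 69.0]
orientation: [0.117, 0.993, 0.0, 0.0]
force: [0.3, -1.1, 5.4]
opening: 0.557
t 8.175 ee [464.  291.1  69. ] th 166.6 tilt [0.001 0.   ] -> d [-274.2 -153.1    0.8] yaw 0.0 F [ 0.3 -1.1  5.4] op 49.1 j7 0.37
```

```bash
python3 -m handwheel '[{"dx":0,"dy":0,"dz":-15,"yaw":0,"grip":1},{"dx":0,"dy":0,"dz":-50,"yaw":0,"grip":1},{"dx":-40,"dy":-22,"dz":-60,"yaw":0,"grip":1},{"dx":-90,"dy":-50,"dz":-60,"yaw":0,"grip":1},{"dx":-145,"dy":-80,"dz":-60,"yaw":0,"grip":1},{"dx":-200,"dy":-111,"dz":-60,"yaw":0,"grip":1},{"dx":-250,"dy":-139,"dz":-30,"yaw":0,"grip":1},{"dx":-274.5,"dy":-152.8,"dz":10,"yaw":0,"grip":1},{"dx":-274.5,"dy":-152.8,"dz":18,"yaw":0,"grip":1},{"dx":-274.5,"dy":-152.8,"dz":18,"yaw":0,"grip":1},{"dx":-274.5,"dy":-152.8,"dz":18,"yaw":0,"grip":1}]'
python3 - <<'E'
from h import *
to(695.3,78.7,50,166.6)
cm,im=snap('wrist','pics/w4.png')
cv2.imwrite('pics/w4b.png',np.clip(255*(im/255.)**.6,0,255).astype('uint8'))
E
```

```text
t: 9.55
ee_pos: [695.4, 81.2, 52.2]
orientation: [0.115, 0.993, 0.001, 0.001]
force: [0.2, 1.4, -0.5]
opening: 0.559
t 9.55 ee [695.4  81.2  52.2] th 166.7 tilt [0.002 0.002] -> d [-0.5 -2.5  2.2] yaw 0.1 F [ 0.2  1.4 -0.5] op 49.2 j7 0.87
```

View pics/w4b.png

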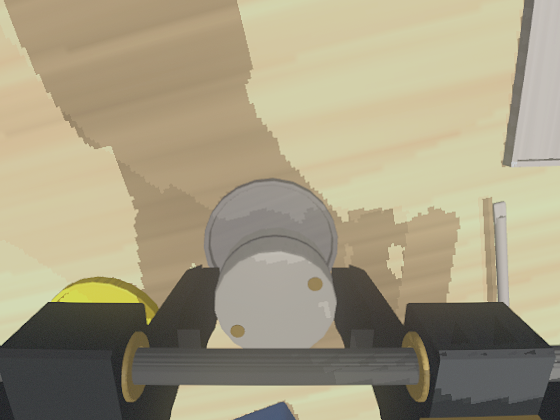

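```bash
python3 - <<'E'
from tf import *
print(tool([(271,179),(205,241),(338,241),(215,300),(336,300)],50.3-8).round(1))
E
```

```text
[[ 39.   -2.8]
 [  3.9 -39.5]
 [  4.   34.3]
 [-33.6 -35.9]
 [-33.5  35.2]]
```

```bash
python3 -m handwheel '[{"dx":1,"dy":-2.7,"dz":15,"yaw":0,"grip":1},{"dx":1,"dy":-2.7,"dz":27,"yaw":0,"grip":1},{"dx":1,"dy":-2.7,"dz":33,"yaw":0,"grip":1},{"dx":1,"dy":-2.7,"dz":35.5,"yaw":0,"grip":1},{"dx":1,"dy":-2.7,"dz":36.5,"yaw":0,"grip":1},{"dx":1,"dy":-2.7,"dz":36.5,"yaw":0,"grip":1}]'
python3 -m handwheel '[{"dx":0,"dy":0,"dz":0.5,"yaw":0,"grip":1},{"dx":0,"dy":0,"dz":0.8,"yaw":0,"grip":1},{"dx":0,"dy":0,"dz":0.8,"yaw":0,"grip":1}]'
```

```text
t: 10.35
ee_pos: [693.9, 76.5, 14.0]
orientation: [0.117, 0.993, 0.0, 0.0]
force: [-0.6, -0.4, -1.4]
opening: 0.561
t: 10.72
ee_pos: [693.7, 76.4, 13.1]
orientation: [0.117, 0.993, 0.0, 0.0]
force: [0.1, -0.5, -1.0]
opening: 0.558
```

```bash
python3 -m handwheel '[{"dx":0,"dy":0,"dz":0.5,"yaw":0,"grip":1},{"dx":0,"dy":0,"dz":0.5,"yaw":0,"grip":1}]'
python3 -m handwheel '[{"dx":0,"dy":0,"dz":0.4,"yaw":0,"grip":1},{"dx":0,"dy":0,"dz":0.4,"yaw":0,"grip":1}]'
```

```text
t: 10.98
ee_pos: [693.8, 76.4, 13.1]
orientation: [0.117, 0.993, 0.0, 0.0]
force: [-1.3, -0.4, 4.4]
opening: 0.556
t: 11.22
ee_pos: [693.7, 76.4, 13.1]
orientation: [0.117, 0.993, -0.0, 0.0]
force: [-2.9, -0.5, 8.2]
opening: 0.56
```

```bash
python3 -m handwheel '[{"dx":0,"dy":0,"dz":-0.4,"yaw":0,"grip":0},{"dx":0,"dy":0,"dz":-0.4,"yaw":0,"grip":-0.6},{"dx":0,"dy":0,"dz":-0.4,"yaw":0,"grip":-0.6},{"dx":0,"dy":0,"dz":-30,"yaw":0,"grip":-0.6},{"dx":0,"dy":0,"dz":-90,"yaw":0,"grip":-1},{"dx":45,"dy":25,"dz":-120,"yaw":-8,"grip":-1},{"dx":95,"dy":54,"dz":-137,"yaw":-18,"grip":-1},{"dx":145,"dy":81,"dz":-137,"yaw":-28,"grip":-1},{"dx":200,"dy":112,"dz":-137,"yaw":-38,"grip":-1},{"dx":250,"dy":140,"dz":-137,"yaw":-48,"grip":-1},{"dx":275.5,"dy":154,"dz":-137,"yaw":-48.2,"grip":-1},{"dx":275.5,"dy":154,"dz":-137,"yaw":-48.2,"grip":-1}]'
python3 -m handwheel '[{"dx":0,"dy":0,"dz":0,"yaw":0,"grip":-1},{"dx":0,"dy":0,"dz":0,"yaw":0,"grip":-1}]'
python3 - <<'E'
from h import *
to(461.5,290,149.6,214.8)
cm,im=snap('wrist','pics/w5.png')
cv2.imwrite('pics/w5b.png',np.clip(255*(im/255.)**.6,0,255).astype('uint8'))
E
```

```text
t: 12.72
ee_pos: [459.5, 292.4, 149.3]
orientation: [-0.302, 0.953, 0.001, -0.0]
force: [0.3, -0.7, -0.0]
opening: 1.0
t: 12.98
ee_pos: [462.8, 288.4, 148.9]
orientation: [-0.298, 0.955, -0.001, 0.0]
force: [0.1, -0.4, -0.1]
opening: 0.999
t 12.975 ee [462.8 288.4 148.9] th -145.4 tilt [ 0.001 -0.001] -> d [ 0.2  2.  -0.7] yaw -0.2 F [ 0.1 -0.4 -0.1] op 88.0 j7 1.0
```

View pics/w5b.png

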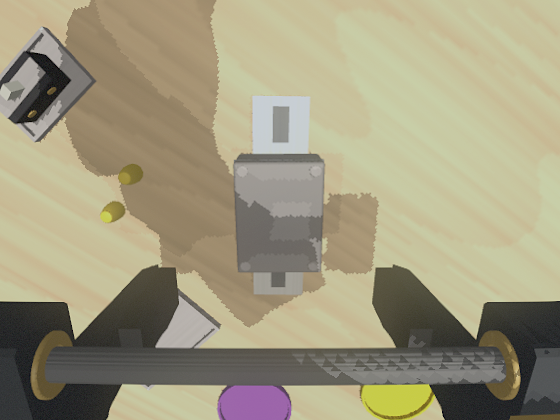

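```bash
python3 - <<'E'
from tf import *
rect('box',[(235,162),(324,162),(321,271),(238,271)],149.6-59)
rect('strut',[(253,96.5),(310,96.5),(302,294),(254,294)],149.6-21)
E
```

```text
box [0.8 2.5] [57.8 78.5 59.5 78.5] [ 89.9 179.1  89.9   0.3]
strut [0.6 3. ] [ 40.8 160.   40.8 160. ] [89.9  0.7 89.9  0.7]
```

```bash
python3 -m handwheel '[{"dx":0.7,"dy":2.5,"dz":40,"yaw":0,"grip":-1},{"dx":0.7,"dy":2.5,"dz":80,"yaw":0,"grip":-1},{"dx":0.7,"dy":2.5,"dz":110,"yaw":0,"grip":-0.8},{"dx":0.7,"dy":2.5,"dz":118.5,"yaw":0,"grip":-0.6},{"dx":0.7,"dy":2.5,"dz":118.5,"yaw":0,"grip":-0.6},{"dx":0.7,"dy":2.5,"dz":118.5,"yaw":0,"grip":1},{"dx":0.7,"dy":2.5,"dz":118.5,"yaw":0,"grip":1},{"dx":0.7,"dy":2.5,"dz":118.5,"yaw":0,"grip":1},{"dx":0.7,"dy":2.5,"dz":118.5,"yaw":0,"grip":1}]'
python3 -m handwheel '[{"dx":0,"dy":0,"dz":-5,"yaw":0,"grip":1},{"dx":0,"dy":0,"dz":-25,"yaw":0,"grip":1},{"dx":0,"dy":0,"dz":-40,"yaw":0,"grip":1},{"dx":0,"dy":0,"dz":-40,"yaw":0,"grip":1},{"dx":0,"dy":0,"dz":-40,"yaw":0,"grip":1}]'
python3 - <<'E'
from h import *
to(637,263.9,71.1,169.2)
E
```

```text
t: 14.15
ee_pos: [460.2, 291.9, 31.7]
orientation: [-0.299, 0.954, 0.0, 0.001]
force: [0.3, -1.9, 5.7]
opening: 0.679
t: 14.78
ee_pos: [459.2, 291.5, 70.4]
orientation: [-0.299, 0.954, -0.0, -0.0]
force: [0.6, 0.0, -2.4]
opening: 0.681
t 14.775 ee [459.2 291.5  70.4] th -145.2 tilt [-0. -0.] -> d [-130.3 -124.1   -0.8] yaw 45.6 F [ 0.6  0.  -2.4] op 59.9 j7 0.9
```

```bash
python3 -m handwheel '[{"dx":-26,"dy":-25,"dz":0,"yaw":9,"grip":1},{"dx":-52,"dy":-50,"dz":0,"yaw":18,"grip":1},{"dx":-78,"dy":-75,"dz":0,"yaw":27,"grip":1},{"dx":-104,"dy":-99,"dz":0,"yaw":36,"grip":1},{"dx":-130,"dy":-124,"dz":8,"yaw":45,"grip":1},{"dx":-130,"dy":-124,"dz":16,"yaw":45.6,"grip":1},{"dx":-130,"dy":-124,"dz":16,"yaw":45.6,"grip":1},{"dx":-130,"dy":-124,"dz":16,"yaw":45.6,"grip":1}]'
python3 - <<'E'
from h import *
to(637,263.9,55,169.2)
cm,im=snap('wrist','pics/w6.png')
cv2.imwrite('pics/w6b.png',np.clip(255*(im/255.)**.6,0,255).astype('uint8'))
E
```

```text
t: 15.78
ee_pos: [635.2, 264.9, 54.4]
orientation: [0.093, 0.996, -0.0, -0.001]
force: [0.5, 0.9, -0.7]
opening: 0.676
t 15.775 ee [635.2 264.9  54.4] th 169.3 tilt [-0.002  0.   ] -> d [-1.9 -0.6 -0.6] yaw 0.1 F [ 0.5  0.9 -0.7] op 59.5 j7 0.64
```

View pics/w6b.png

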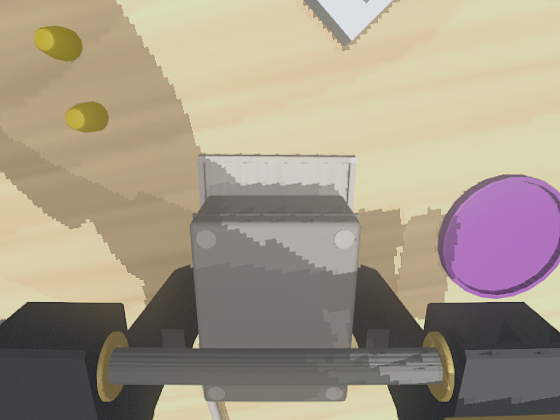

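```bash
python3 - <<'E'
from tf import *
print(tool([(199,156),(355,157),(277,156.5)],55.1-8).round(1))
print(tool([(193,222),(359,221),(276,221.5)],55.1-45-38).round(1))
E
```

```text
[[ 50.3 -40.9]
 [ 49.9  41.6]
 [ 50.1   0.3]]
[[ 39.7 -28.7]
 [ 40.2  28.1]
 [ 39.9  -0.3]]
```

```bash
python3 -m handwheel '[{"dx":-2,"dy":0.5,"dz":15,"yaw":0,"grip":1},{"dx":-2,"dy":0.5,"dz":28,"yaw":0,"grip":1},{"dx":-2,"dy":0.5,"dz":36,"yaw":0,"grip":1},{"dx":-2,"dy":0.5,"dz":39,"yaw":0,"grip":1},{"dx":-2,"dy":0.5,"dz":40.5,"yaw":0,"grip":1},{"dx":-2,"dy":0.5,"dz":40.5,"yaw":0,"grip":1}]'
python3 -m handwheel '[{"dx":0,"dy":0,"dz":0.5,"yaw":0,"grip":1},{"dx":0,"dy":0,"dz":0.8,"yaw":0,"grip":1},{"dx":0,"dy":0,"dz":0.8,"yaw":0,"grip":1}]'
python3 -m handwheel '[{"dx":0,"dy":0,"dz":0.5,"yaw":0,"grip":1},{"dx":0,"dy":0,"dz":0.5,"yaw":0,"grip":1}]'
```

```text
t: 16.58
ee_pos: [639.1, 264.3, 14.4]
orientation: [0.094, 0.996, 0.0, 0.0]
force: [-0.9, -0.2, -2.1]
opening: 0.681
t: 16.95
ee_pos: [639.1, 264.3, 13.8]
orientation: [0.094, 0.996, 0.0, 0.0]
force: [-1.0, -0.7, 2.5]
opening: 0.68
t: 17.2
ee_pos: [639.1, 264.3, 13.8]
orientation: [0.094, 0.996, 0.0, 0.0]
force: [-1.7, -1.4, 5.3]
opening: 0.676
```

```bash
python3 -m handwheel '[{"dx":0,"dy":0,"dz":-0.4,"yaw":0,"grip":-0.3},{"dx":0,"dy":0,"dz":-0.4,"yaw":0,"grip":-0.8},{"dx":0,"dy":0,"dz":-0.4,"yaw":0,"grip":-0.8},{"dx":0,"dy":0,"dz":-30,"yaw":0,"grip":-0.8},{"dx":0,"dy":0,"dz":-75,"yaw":0,"grip":-1},{"dx":40,"dy":-2,"dz":-87,"yaw":-9,"grip":-1},{"dx":80,"dy":-3,"dz":-87,"yaw":-18,"grip":-1},{"dx":120,"dy":-5,"dz":-87,"yaw":-27,"grip":-1},{"dx":160,"dy":-6,"dz":-87,"yaw":-36,"grip":-1},{"dx":180.4,"dy":-7.2,"dz":-87,"yaw":-44.7,"grip":-1},{"dx":180.4,"dy":-7.2,"dz":-87,"yaw":-44.7,"grip":-1},{"dx":180.4,"dy":-7.2,"dz":-87,"yaw":-44.7,"grip":-1}]'
python3 -m handwheel '[{"dx":0,"dy":0,"dz":0,"yaw":0,"grip":-1},{"dx":0,"dy":0,"dz":0,"yaw":0,"grip":-1}]'
python3 - <<'E'
from h import *
to(460.5,291,100.4,213.9)
cm,im=snap('wrist','pics/w7.png')
cv2.imwrite('pics/w7b.png',np.clip(255*(im/255.)**.6,0,255).astype('uint8'))
E
```

```text
t: 18.7
ee_pos: [461.8, 290.7, 99.8]
orientation: [-0.29, 0.957, -0.0, 0.001]
force: [0.7, 0.6, -0.4]
opening: 1.0
t: 18.95
ee_pos: [461.1, 290.7, 99.7]
orientation: [-0.291, 0.957, -0.0, 0.0]
force: [-0.2, -0.3, -0.5]
opening: 1.002
t 18.95 ee [461.1 290.7  99.7] th -146.2 tilt [0.001 0.   ] -> d [ 0.3  0.6 -0.7] yaw -0.1 F [-0.2 -0.3 -0.5] op 88.2 j7 0.93
```

View pics/w7b.png

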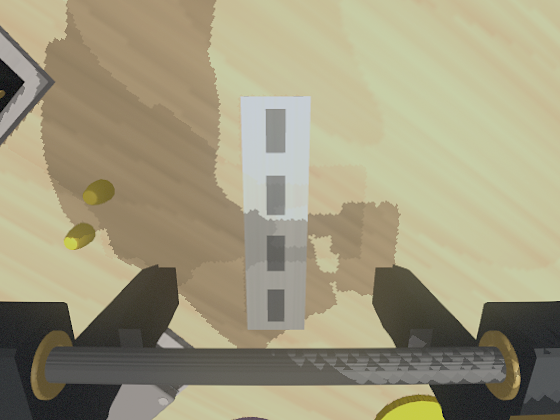

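```bash
python3 - <<'E'
from tf import *
rect('strut',[(241,97),(310,97),(305,329),(248,329)],100.4-21)
E
```

```text
strut [0.5 0.1] [ 40.6 159.9  41.3 159.9] [ 89.9 179.5  89.9 179.8]
```

```bash
python3 -m handwheel '[{"dx":0.5,"dy":0,"dz":40,"yaw":0,"grip":-1},{"dx":0.5,"dy":0,"dz":75,"yaw":0,"grip":-0.6},{"dx":0.5,"dy":0,"dz":92,"yaw":0,"grip":-0.3},{"dx":0.5,"dy":0,"dz":95.5,"yaw":0,"grip":-0.3},{"dx":0.5,"dy":0,"dz":95.5,"yaw":0,"grip":-0.3},{"dx":0.5,"dy":0,"dz":95.5,"yaw":0,"grip":1},{"dx":0.5,"dy":0,"dz":95.5,"yaw":0,"grip":1},{"dx":0.5,"dy":0,"dz":95.5,"yaw":0,"grip":1},{"dx":0.5,"dy":0,"dz":95.5,"yaw":0,"grip":1},{"dx":0.5,"dy":0,"dz":95.5,"yaw":0,"grip":1}]'
python3 -m handwheel '[{"dx":0,"dy":0,"dz":-10,"yaw":0,"grip":1},{"dx":0,"dy":0,"dz":-50,"yaw":0,"grip":1},{"dx":0,"dy":0,"dz":-90,"yaw":0,"grip":1},{"dx":0,"dy":0,"dz":-90,"yaw":0,"grip":1},{"dx":0,"dy":0,"dz":-90,"yaw":0,"grip":1}]'
python3 - <<'E'
from h import *
to(460,290,94,214)
u=np.array([np.cos(np.radians(-20)),np.sin(np.radians(-20))]); M=np.array([614,-314])
to(*(M-130*u),95,160)
E
```

```text
t: 20.25
ee_pos: [460.4, 290.9, 5.1]
orientation: [-0.292, 0.957, 0.0, 0.001]
force: [-0.1, -0.6, 6.1]
opening: 0.465
t: 20.88
ee_pos: [459.6, 289.9, 93.9]
orientation: [-0.291, 0.957, -0.0, -0.0]
force: [-0.5, 0.2, -3.0]
opening: 0.461
t 20.875 ee [459.6 289.9  93.9] th -146.1 tilt [-0.001 -0.001] -> d [-0.4 -0.2 -0.1] yaw -0.1 F [-0.5  0.2 -3. ] op 40.6 j7 0.91
t 20.875 ee [459.6 289.9  93.9] th -146.1 tilt [-0.001 -0.001] -> d [ 285.2 -482.4   -0.7] yaw 53.9 F [-0.5  0.2 -3. ] op 40.6 j7 0.91
```

```bash
python3 -m handwheel '[{"dx":25,"dy":-40,"dz":0,"yaw":4,"grip":1},{"dx":54,"dy":-91,"dz":0,"yaw":9,"grip":1},{"dx":83,"dy":-141,"dz":0,"yaw":15,"grip":1},{"dx":113,"dy":-191,"dz":0,"yaw":21,"grip":1},{"dx":143,"dy":-242,"dz":0,"yaw":27,"grip":1},{"dx":172,"dy":-292,"dz":0,"yaw":33,"grip":1},{"dx":202,"dy":-342,"dz":0,"yaw":39,"grip":1},{"dx":232,"dy":-392,"dz":0,"yaw":45,"grip":1},{"dx":261,"dy":-442,"dz":0,"yaw":50,"grip":1},{"dx":285,"dy":-482,"dz":0,"yaw":54,"grip":1},{"dx":285,"dy":-482,"dz":0,"yaw":54,"grip":1},{"dx":285,"dy":-482,"dz":0,"yaw":54,"grip":1}]'
python3 -m handwheel '[{"dx":0,"dy":0,"dz":20,"yaw":0,"grip":1},{"dx":0,"dy":0,"dz":40,"yaw":0,"grip":1},{"dx":0,"dy":0,"dz":40,"yaw":0,"grip":1},{"dx":0,"dy":0,"dz":40,"yaw":0,"grip":1}]'
python3 - <<'E'
from h import *
to(491.8,-269.5,55,160)
g=lambda im:np.clip(255*(im/255.)**.6,0,255).astype('uint8')
cm,im=snap('wrist','pics/w8.png'); 
cm,im2=snap('top','pics/t8.png')
a=cv2.resize(g(im2)[120:300,400:540],None,fx=2.3333,fy=2.3333,interpolation=2)
cv2.imwrite('pics/m8.png',np.hstack([cv2.resize(g(im),(460,345))if 0 else g(im)[:,:460],a[:420]]))
print(a.shape)
E
```

```text
t: 22.38
ee_pos: [491.4, -267.1, 93.0]
orientation: [0.174, 0.985, 0.001, -0.001]
force: [0.7, 0.2, -0.8]
opening: 0.466
t: 22.88
ee_pos: [492.7, -267.1, 54.6]
orientation: [0.173, 0.985, 0.0, -0.0]
force: [-0.1, -0.5, -2.3]
opening: 0.464
t 22.875 ee [ 492.7 -267.1   54.6] th 160.0 tilt [0.    0.001] -> d [ 0.  -2.5 -0.4] yaw 0.0 F [-0.1 -0.5 -2.3] op 40.8 j7 1.12
(420, 327, 3)
```

View pics/m8.png

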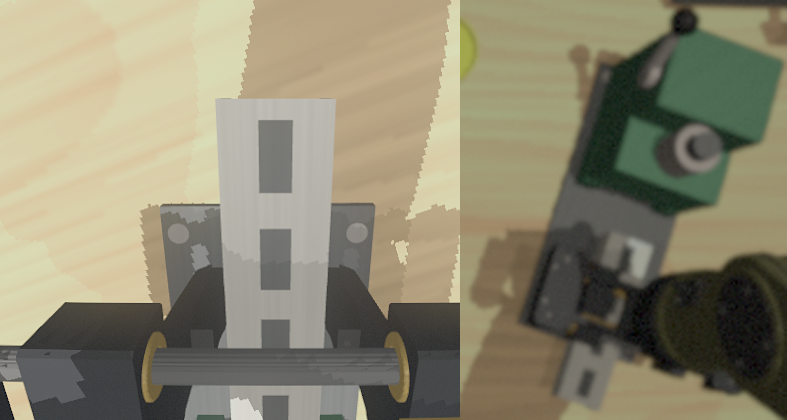

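```bash
python3 - <<'E'
from tf import *
P=tool([(161,205),(375,204.5)],54.8-6); print(P.round(1),P.mean(0),np.degrees(np.arctan2(P[0,0]-P[1,0],120)))
print(tool([(217,99),(335,99)],54.8-25.5).round(1))
E
```

```text
[[ 22.7 -64.2]
 [ 23.1  54.9]] [22.88308146 -4.62428198] -0.21073370518852214
[[ 79.3 -27.3]
 [ 79.3  26.8]]
```

```bash
python3 -m handwheel '[{"dx":-20,"dy":-4.3,"dz":0,"yaw":0,"grip":1},{"dx":-38,"dy":-4.3,"dz":10,"yaw":0,"grip":1},{"dx":-38,"dy":-4.3,"dz":25,"yaw":0,"grip":1},{"dx":-38,"dy":-4.3,"dz":36,"yaw":0,"grip":1},{"dx":-38,"dy":-4.3,"dz":41,"yaw":0,"grip":1},{"dx":-38,"dy":-4.3,"dz":42.5,"yaw":0,"grip":1},{"dx":-38,"dy":-4.3,"dz":42.5,"yaw":0,"grip":1}]'
python3 -m handwheel '[{"dx":0,"dy":0,"dz":0.5,"yaw":0,"grip":1},{"dx":0,"dy":0,"dz":0.8,"yaw":0,"grip":1},{"dx":0,"dy":0,"dz":0.8,"yaw":0,"grip":1}]'
python3 -m handwheel '[{"dx":0,"dy":0,"dz":0.5,"yaw":0,"grip":1},{"dx":0,"dy":0,"dz":0.5,"yaw":0,"grip":1}]'
```

```text
t: 23.85
ee_pos: [526.5, -285.4, 12.0]
orientation: [0.174, 0.985, -0.0, 0.0]
force: [0.9, -0.1, -2.7]
opening: 0.461
t: 24.22
ee_pos: [526.6, -285.6, 11.2]
orientation: [0.174, 0.985, -0.0, 0.0]
force: [-0.4, 0.1, -0.4]
opening: 0.461
t: 24.48
ee_pos: [526.6, -285.6, 11.2]
orientation: [0.174, 0.985, -0.0, 0.0]
force: [-1.7, 0.4, 5.2]
opening: 0.46
```

```bash
python3 -m handwheel '[{"dx":0,"dy":0,"dz":-0.5,"yaw":0,"grip":0},{"dx":0,"dy":0,"dz":-0.5,"yaw":0,"grip":-0.5},{"dx":0,"dy":0,"dz":-0.5,"yaw":0,"grip":-0.5},{"dx":0,"dy":0,"dz":-0.5,"yaw":0,"grip":-0.5},{"dx":20,"dy":0,"dz":-0.5,"yaw":0,"grip":-0.5},{"dx":45,"dy":0,"dz":-0.5,"yaw":0,"grip":-0.5},{"dx":45,"dy":0,"dz":-0.5,"yaw":0,"grip":-0.5},{"dx":45,"dy":0,"dz":-0.5,"yaw":0,"grip":-0.5}]'
python3 - <<'E'
from h import *
to(526.6,-285.6,11.2,160)
g=lambda im:np.clip(255*(im/255.)**.6,0,255).astype('uint8')
cm,im=snap('wrist','pics/w9.png'); 
cm,im2=snap('side','pics/s9.png')
a=cv2.resize(g(im2)[300:420,230:400],(300,212),interpolation=2)
b=np.zeros((420,300,3),'uint8'); b[:212]=a
cv2.imwrite('pics/m9.png',np.hstack([g(im)[:,:480],b]))
E
```

```text
t: 25.48
ee_pos: [485.6, -270.4, 11.1]
orientation: [0.174, 0.985, 0.0, 0.001]
force: [0.8, 0.0, -1.0]
opening: 0.745
t 25.475 ee [ 485.6 -270.4   11.1] th 159.9 tilt [ 0.002 -0.   ] -> d [-43.7  -0.2  -0. ] yaw -0.1 F [ 0.8  0.  -1. ] op 65.5 j7 1.08
```

View pics/m9.png

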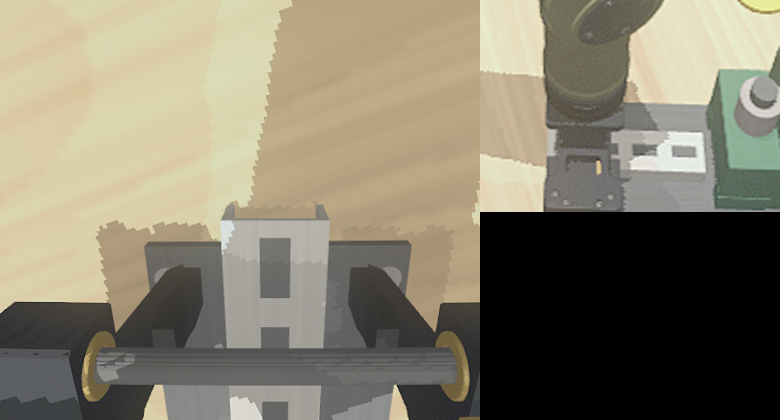

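```bash
python3 - <<'E'
from tf import *
P=tool([(145,242),(411,241)],11-6); print(P.round(1),P.mean(0))
print(tool([(221,219),(329,219)],11-27).round(1))
E
python3 -m handwheel '[{"dx":0,"dy":0,"dz":0,"yaw":0,"grip":1},{"dx":0,"dy":0,"dz":0,"yaw":0,"grip":1},{"dx":0,"dy":0,"dz":0,"yaw":0,"grip":1},{"dx":0,"dy":0,"dz":0,"yaw":0,"grip":1}]'
```

```text
[[ 18.5 -58.8]
 [ 19.2  60.2]] [18.84144607  0.68849413]
[[ 36.6 -20.9]
 [ 36.7  19.7]]
t: 26.08
ee_pos: [484.3, -270.1, 10.9]
orientation: [0.174, 0.985, 0.0, 0.0]
force: [0.3, 0.1, -0.5]
opening: 0.458
```

```bash
python3 -m handwheel '[{"dx":-5,"dy":1,"dz":0,"yaw":0,"grip":1},{"dx":-15,"dy":1,"dz":0,"yaw":0,"grip":1},{"dx":-25,"dy":1,"dz":0,"yaw":0,"grip":1},{"dx":-35,"dy":1,"dz":0,"yaw":0,"grip":1},{"dx":-45,"dy":1,"dz":0,"yaw":0,"grip":1},{"dx":-52,"dy":1,"dz":0,"yaw":0,"grip":1},{"dx":-54,"dy":1,"dz":0,"yaw":0,"grip":1},{"dx":-54,"dy":1,"dz":0,"yaw":0,"grip":1}]'
python3 -m handwheel '[{"dx":-1,"dy":0,"dz":0,"yaw":0,"grip":1},{"dx":-2,"dy":0,"dz":0,"yaw":0,"grip":1},{"dx":-2,"dy":0,"dz":0,"yaw":0,"grip":1}]'
python3 -m handwheel '[{"dx":-0.7,"dy":0,"dz":0,"yaw":0,"grip":1},{"dx":-1.4,"dy":0,"dz":0,"yaw":0,"grip":1},{"dx":-1.4,"dy":0,"dz":0,"yaw":0,"grip":1}]'
```

```text
t: 27.08
ee_pos: [535.8, -287.8, 11.0]
orientation: [0.174, 0.985, 0.0, 0.001]
force: [0.6, -0.4, -0.8]
opening: 0.463
t: 27.45
ee_pos: [537.0, -288.3, 11.0]
orientation: [0.174, 0.985, 0.0, -0.0]
force: [-1.7, 0.3, 1.7]
opening: 0.466
t: 27.82
ee_pos: [538.6, -288.9, 11.0]
orientation: [0.174, 0.985, 0.0, 0.0]
force: [-1.9, 0.3, 1.3]
opening: 0.462
```

```bash
python3 -m handwheel '[{"dx":-0.7,"dy":0,"dz":0,"yaw":0,"grip":1},{"dx":-1.4,"dy":0,"dz":0,"yaw":0,"grip":1},{"dx":-1.4,"dy":0,"dz":0,"yaw":0,"grip":1}]'
python3 -m handwheel '[{"dx":-0.6,"dy":0,"dz":0,"yaw":0,"grip":1},{"dx":-0.6,"dy":0,"dz":0,"yaw":0,"grip":1}]'
python3 -m handwheel '[{"dx":-0.6,"dy":0,"dz":0,"yaw":0,"grip":1},{"dx":-0.6,"dy":0,"dz":0,"yaw":0,"grip":1}]'
```

```text
t: 28.2
ee_pos: [539.9, -289.4, 11.0]
orientation: [0.174, 0.985, 0.0, 0.0]
force: [-1.5, 0.6, 1.0]
opening: 0.463
t: 28.45
ee_pos: [540.3, -289.5, 11.0]
orientation: [0.174, 0.985, 0.0, -0.0]
force: [-3.3, 0.7, 2.1]
opening: 0.463
t: 28.7
ee_pos: [540.3, -289.5, 11.0]
orientation: [0.174, 0.985, 0.0, -0.001]
force: [-4.3, 1.7, 4.2]
opening: 0.462
```

```bash
python3 -m handwheel '[{"dx":-1,"dy":0,"dz":0,"yaw":0,"grip":1},{"dx":-1,"dy":0,"dz":0,"yaw":0,"grip":1}]'
python3 -m handwheel '[{"dx":-1,"dy":0,"dz":0,"yaw":0,"grip":1},{"dx":-1,"dy":0,"dz":0,"yaw":0,"grip":1},{"dx":-1,"dy":0,"dz":0,"yaw":0,"grip":1}]'
```

```text
t: 28.95
ee_pos: [540.3, -289.5, 11.0]
orientation: [0.174, 0.985, 0.0, -0.002]
force: [-5.6, 2.2, 6.8]
opening: 0.458
t: 29.32
ee_pos: [540.3, -289.5, 11.0]
orientation: [0.174, 0.985, 0.0, -0.003]
force: [-8.0, 3.2, 7.6]
opening: 0.459
```

```bash
python3 -m handwheel '[{"dx":0.5,"dy":0,"dz":0,"yaw":0,"grip":0},{"dx":0.5,"dy":0,"dz":0,"yaw":0,"grip":-0.5},{"dx":0.5,"dy":0,"dz":0,"yaw":0,"grip":-0.5},{"dx":2,"dy":0,"dz":0,"yaw":0,"grip":-0.5},{"dx":2,"dy":0,"dz":-20,"yaw":0,"grip":-0.5},{"dx":15,"dy":0,"dz":-60,"yaw":0,"grip":-0.5},{"dx":40,"dy":0,"dz":-110,"yaw":0,"grip":-0.5},{"dx":40,"dy":40,"dz":-130,"yaw":0,"grip":-0.5},{"dx":40,"dy":100,"dz":-130,"yaw":0,"grip":-0.5},{"dx":40,"dy":160,"dz":-130,"yaw":0,"grip":-0.5},{"dx":40,"dy":200,"dz":-130,"yaw":0,"grip":-0.5},{"dx":40,"dy":200,"dz":-130,"yaw":0,"grip":-0.5}]'
python3 - <<'E'
from h import *
g=lambda im:np.clip(255*(im/255.)**.6,0,255).astype('uint8')
cm,a=snap('top','pics/t10.png'); cm,b=snap('side','pics/s10.png')
A=cv2.resize(g(a)[120:290,170:550],(800,358),interpolation=2)
B=np.hstack([cv2.resize(g(b)[160:280,210:360],(300,240),interpolation=2),cv2.resize(g(b)[300:420,250:500],(500,240),interpolation=2)])
cv2.imwrite('pics/m10.png',np.vstack([A,B]))
E
```

```text
t: 30.82
ee_pos: [575.8, -83.5, 142.8]
orientation: [0.171, 0.985, 0.002, 0.001]
force: [-0.6, -0.5, 1.2]
opening: 0.751
```

View pics/m10.png

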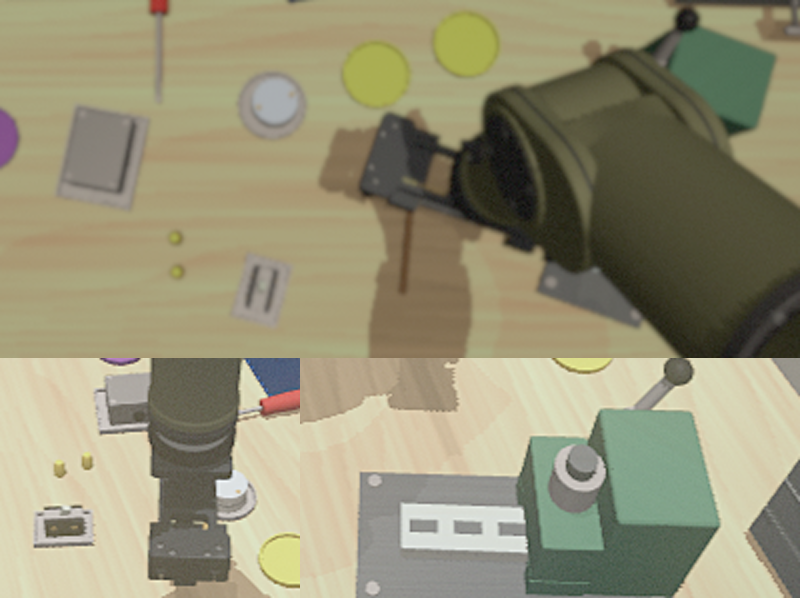

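```bash
python3 - <<'E'
from h import *
cm=cam('side'); q=lambda L:(np.array(L,float)-[300,358])/2+[250,300]-.25
S=plane(cm,q([(402,503),(400,550)]),27)[:,:2]; B=plane(cm,q([(360,473)]),6)[0,:2]
E=plane(cm,q([(402,503),(520,505)]),27)[:,:2]; d=E[1]-E[0]
u=np.array([np.cos(np.radians(-20)),np.sin(np.radians(-20))]); v=np.array([-u[1],u[0]])
for s in S: print('punch x,y',(-150+(s-B)@u).round(1),(60+(s-B)@v).round(1))
print('strut dir',np.degrees(np.arctan2(d[1],d[0])))
E
```

```text
punch x,y -110.2 21.7
punch x,y -112.0 -21.5
strut dir -18.964840778219397
```

```bash
python3 -c "
from bench import ticket
print(ticket.sign_off())"
```

```text
the job is handed in; nothing more can be done
None
```

The job is done and handed in at about 31 s of the 128 s allowed. The switch, rose and junction box were each lowered into their own tray until light contact (about 5–9 N) and then released. The strut went onto the punch bed slotted side up. I gripped it again near its rear and slid it in until it stopped against the back, with the push force rising to about 8.6 N and no further movement.

**Last checks:**
- **Trays:** in the final pictures all three parts sit inside their trays and look flat. The rose is about 2 mm off centre, well within its 10 mm clearance.
- **Strut position:** the side camera puts its rear end at punch x −110 to −112 mm (fully home is −110) and centred to about 0.1 mm.
- **Strut angle:** the side camera reads −19.0° along the strut against −20° assumed for the punch. This does not quite agree with the wrist camera, which showed it square to about 0.3° just before the slide; the side reading is only good to about a pixel and a half.
- **Not re-checked:** the top camera's view of the strut was blocked by the arm at the end.

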